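# Back off a ratchet clamp and rack the cured transformer

### The job

The transformer in the ratchet clamp has finished curing. Take it out: relieve the pawl, lift it off the ratchet wheel by its hand grip and ease the lever all the way back to its open stop, without letting it fly back or squeezing the jaw's springs solid, and leave the pawl lowered on the wheel there. Then stand the freed transformer upright in the empty half of the parts tray, letting go of it gently, with the finished one in the other half left where it is.

Things in the scene. Friction and masses are not known exactly. Their poses are not given: they have to be found in the camera images.
- clamp: grey ratchet bench clamp, bolted down: bed 270 x 120 mm, top at z = 12 mm. Origin under the bed, z up, x along the clamp from the fixed jaw (x -118 to -89 mm, 56 mm high) over the sliding jaw (78 mm wide in y, 52 mm high, with a sprung steel pressure pad) to gear housing and ratchet wheel. The work stands on the bed at x = -71 mm. A return spring always drives jaw and lever open.
- wheel_centre (a point): point on the lever's vertical axis, 82 mm above the bench, level with the pawl's hinge (x, z as the clamp's). Under it the fixed, horizontal ratchet wheel, diameter 122 mm, has 30 hooked teeth 5 mm high round its top face (crests 71 mm above the bench). The pawl's hook, under its arm 53 mm from the axis, drops between them from above.
- grip (a point): middle of the hand grip: black upright cylinder, 26 mm across, 46 mm tall, on the outer end of the pawl's arm, 110 mm from the lever's axis; pawl down, this point is 111 mm above the bench (grip from 88 to 134 mm; the 14 mm wide arm below it). z runs up the grip, x outwards along the arm. The return and pad springs push the grip towards open with 6 to 14 N.
- lever (a joint): rad, swing of arm and pawl: 0 = open stop, where the arm points 0.55 rad clockwise of the clamp's x axis; grows anticlockwise from above as the clamp tightens. Starts near 1.37 or 1.57, held by the pawl; a tooth is 0.209. Loaded, the hook is caught 5 mm under the tooth; it lifts only once the lever is pushed on 0.11 to 0.17 (12 to 19 mm at the grip); at 0.21 it clicks into the next tooth.
- pawl (a joint): rad, lift of the pawl's arm about its level hinge on the wheel's axis: 0 = down in the teeth, 0.09 = hook level with the crests, 0.14 to 0.2 (grip 15 to 22 mm up) = well clear, 0.35 = stop. A spring holds it down: freed, it lifts with about 6 N at the grip; loaded, it stays caught at 30 N. Released, it drops and catches the next tooth.
- jaw (a joint): m, advance of the sliding jaw towards the fixed jaw: 0 = fully back, 0.018 per rad of the lever (rack drive). It meets the work at about 0.0224.
- pad (a joint): m, compression of the pressure pad's springs: 0 = free, 0.0115 = solid; 5 N per mm.
- transformer: the work: mains transformer, about 0.3 kg, laminated core 36 x 44 mm (x, y) and 36 mm high with terminals up to 43 mm, on a thin flange 36 x 62 mm (x, y), 2 mm thick. Origin under its middle, z up. In the clamp its x lies along the clamp's x; the two core faces in y are free to grip (44 mm apart).
- tray: aluminium parts tray, 160 x 110 mm (x, y), on a rubber foot: floor 9 mm above the bench, walls 3 mm thick up to 26 mm (rolled rim 29 mm) above it, one partition across the middle (x = 0) as high as the walls. Origin under its middle, z up.
- empty_bay (a point): middle of the floor of the tray's empty half, 9 mm above the bench; the half measures 75 x 104 mm (tray x, y).
- transformer_done: the finished transformer, of the same kind, standing in the other half of the tray. Origin under its middle.
Things that resemble listed ones, but are neither listed nor needed, are in the scene too. What is shaped like the transformer but blue or green is not meant.

How it is judged:
On the way:
1. the lever is at its open stop, the pawl down, the transformer still standing in the clamp (value of joint lever below 0.06 rad and value of joint pawl below 0.05 rad and x of transformer in the frame of clamp between -0.092 and -0.04 m and y of transformer in the frame of clamp between -0.03 and 0.03 m and angle between transformer's own z axis and vertical below 0.15 rad), for 0.2 s.
At the end, for the whole second after the job is handed in: Transformer upright (within 0.1 rad) and at rest on the floor of the tray's empty half, at most 22 mm (tray x) and 36 mm (tray y) off its middle; lever within 0.06 rad of its open stop, pawl down (below 0.05 rad); the finished transformer upright and moved less than 20 mm (value of joint lever below 0.06 rad and value of joint pawl below 0.05 rad and x of transformer in the frame of empty_bay between -0.022 and 0.022 m and y of transformer in the frame of empty_bay between -0.036 and 0.036 m and z of transformer in the frame of empty_bay below 0.004 m and angle between each of transformer, transformer_done's own z axis and vertical below 0.1 rad and linear speed of transformer below 0.02 m/s and distance of transformer_done from where it was at the start of the episode below 0.02 m); the robot touches nothing.
It fails at once if the lever flies back (faster than 7 rad/s) (velocity of joint lever below -7 rad/s).
It fails at once if the springs of the pressure pad are squeezed solid (11 mm) (value of joint pad above 0.011 m).
It fails at once if the transformer is dropped (falls faster than 0.5 m/s, not held) (linear speed of transformer above 0.5 m/s and contact force between the fingers and transformer below 0.5 N).
It fails at once if the finished transformer is moved by more than 20 mm (distance of transformer_done from where it was at the start of the episode above 0.02 m).
It also fails if it takes over 48 s, if anything falls off the work surface, if the arm or the gripper's body presses on something with over 40 N, if the wrist force passes 120 N, or if a joint passes its speed limit or range.

### The arm

A 7-joint arm with a two-finger parallel gripper is mounted at the origin on a cart in front of the work surface, level with it; the furniture and walls round the work are solid. World frame = base frame: x ahead of the robot, y to its left, z up, the work surface at z = 0. Lengths are in m, angles in rad, forces in N, time in s.
With the tool pointing down it reaches from about 0.4 to 0.85 m from the base axis. Payload 10.4 kg.
Tool frame: the origin (TCP) lies between the finger pads; the fingertips stand 11 mm ahead of it and the grasp point (between the pads) lies 8 mm behind it (tip_reach is the distance from the TCP to the fingertips, in m); z points along the fingers, y is the line along which they close (so a half turn about z gives the same grasp; the last joint's range is limited). The gripper opens to 85 mm and grips with 20 to 120 N. Pads are 22 mm wide; open, the fingers measure 114 mm over their backs; the gripper's body (76 mm by 85 mm) begins 54 mm behind the grasp point. The pads swing forward as they close: fully open they stand 13 mm farther back than shut.
Start: joints at [-1.283, 0.332, -0.065, 1.46, 0.022, 1.35, -0.088], TCP at [0.191, 0.595, 0.208] pointing down, gripper open.
Joint ranges: [-2.6, 2.6], [-0.5, 2.12], [-1.47, 1.34], [0.16, 2.42], [-1.27, 4.41], [0.06, 2.06], [-2.6, 2.6]. Speed limits (rad/s): [2.22, 2.22, 2.79, 2.79, 3.14, 3.14, 3.14].

### API

Orientations are given as a unit quaternion [x, y, z, w].
In Python, from workcell import * gives the robot as it stands.
- The arm moves only by the shell command python3 -m inch 'ROWS' [OPENING] [FORCE]. ROWS is JSON, a list of rows, each an object with "slide": the shift along the world's x, y, z in m, a list of three; "yaw": the turn about the world's z in rad. A call has 1 to 20 rows; each row is the pose to reach, as a shift and turn from the pose commanded when the call began; what a row does not reach only later rows make up. A row lasts 1/12 s, in which the tool goes at most 41.7 mm and 7.16 degrees, less where a joint would pass 70% of its speed; a pose out of reach is approached as far as the arm can. A call with a gripper value outside its range is refused whole. OPENING is the closure in counts, from 0 (fully open) to 255 (shut), set as the call begins (- or left out, the last holds). The fingers move at their own pace and stop on an object; FORCE is the grip in N (left out, the last holds). Time passes only in rows, so rows that repeat a pose let the fingers close. It gives the time, the measured TCP pose, the force, the opening and the grip force at its end, in the units of the state.
- get_obs(): the state, without advancing time (a new reading comes with each control period).
- camera(name): name is "scene" or "top" or "wrist"; returns a dict with "frame" (400x640x3 uint8, red, green, blue), "fx", "fy", "cx", "cy" (pixels), "extrinsics" (4x4, takes a point from world to camera coordinates). Camera axes: x right, y down, z forward; pixel columns grow to the right and rows downward; lengths in m; the calibration is good to about 2 mm. A picture is of the moment at which its call begins. There is no depth.
- hand_in(): hands the job in; it is judged then, once.
The state is a dict: "clock": time; "joint_pos": joint angles; "joint_velocities": joint speeds; "tau": joint torques, N m; "position": TCP position; "ee_rot": TCP orientation; "ft_force": force on the tool from outside, world axes, zero at the start; "torque": the same for the moment, N m; "grip_width": opening from 0.0 (shut) to 1.0 (fully open); "grasp_force": force on a finger pad.
Only numpy, scipy, OpenCV 4.12 (cv2) and the standard library are available. Lean on these libraries where they do the work, as an engineer would, in place of code of your own. Each camera call takes 0.05 s, during which the arm holds its last target. There are 200 camera calls.

## Working session

There is one attempt and no reset: what is moved stays moved. The work goes in short steps, Python scripts to look and compute and a shell command to move; the robot and the scene stay as the last step left them, time stands still between calls to the robot, and variables do not carry over. Pictures are saved under pics/ and viewed, at most 13 in all, crops included, and the job is handed in when it is done.

```bash
mkdir -p pics; ls; cat > h.py <<'E'
from workcell import *
import numpy as np, cv2
def save(n,f):
    c=camera(n); cv2.imwrite(f,c["frame"][:,:,::-1]); np.savez(f[:-4]+'.npz',**{k:c[k] for k in c if k!='frame'}); return c
def ray(c,u,v,z):
    E=np.array(c["extrinsics"]); R,t=E[:3,:3],E[:3,3]; o=-R.T@t
    d=R.T@np.array([(u-c["cx"])/c["fx"],(v-c["cy"])/c["fy"],1]); return o+d*(z-o[2])/d[2]
def proj(c,p):
    E=np.array(c["extrinsics"]); q=E[:3,:3]@np.asarray(p)+E[:3,3]; return np.array([c["fx"]*q[0]/q[2]+c["cx"],c["fy"]*q[1]/q[2]+c["cy"]])
E
python3 - <<'E'
from h import *
for n in("top","scene"):
    c=save(n,f'pics/{n}1.png'); E=np.array(c["extrinsics"]); print(n,-E[:3,:3].T@E[:3,3],c["fx"],E[:3,:3].round(2).tolist())
o=get_obs(); print(o)
E
```

```text
pics
top [ 0.42511829 -0.00351612  1.37091714] 472.8725130176357 [[-0.02, -1.0, -0.0], [-0.99, 0.02, -0.13], [0.13, -0.0, -0.99]]
scene [-0.04409388 -0.88633904  0.6305917 ] 411.9696419294661 [[0.79, -0.61, -0.01], [-0.28, -0.34, -0.9], [0.54, 0.71, -0.44]]
{'clock': 0.1, 'joint_pos': array([-1.28257426,  0.33278713, -0.06472203,  1.46083167,  0.02160657,
        1.3498668 , -0.08851968]), 'joint_velocities': array([ 0.0010503 , -0.00028411, -0.00074677, -0.00314875, -0.00213297,
        0.00032489, -0.00042971]), 'tau': array([ 9.96372000e-04, -6.26748562e+01,  4.88155859e-02, -3.92417371e+01,
        1.63473882e-02,  7.20412398e-03, -1.08526768e-05]), 'position': array([0.19103841, 0.59472882, 0.20682126]), 'ee_rot': array([ 1.54775661e-01,  9.87949460e-01, -5.94804577e-04, -6.71320650e-05]), 'ft_force': array([-0.65177128, -0.90456673, -0.6167298 ]), 'torque': array([-0.02311857, -0.05052212, -0.0104027 ]), 'grasp_force': 0.0, 'grip_width': 0.9986155696338438}
```

View pics/top1.png

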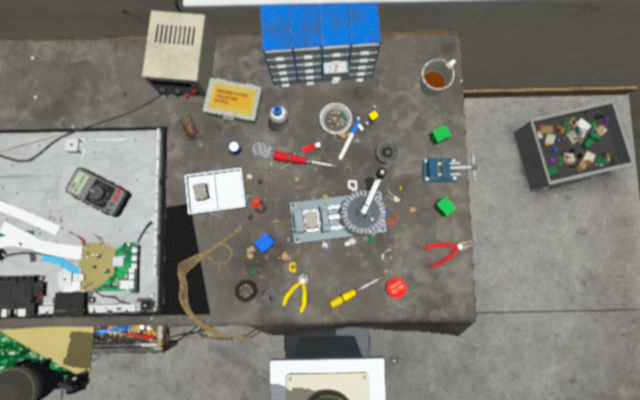

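View pics/scene1.png

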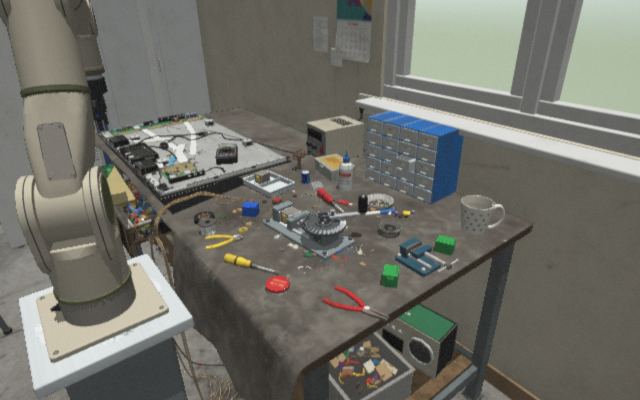

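The top view shows the clamp at about (338,218), with its wheel at (363,212) and the grip at about (381,173). The tray is at (214,190) with one transformer in its left half. I'll enlarge a crop to measure it.

```bash
python3 - <<'E'
from h import *
im=cv2.imread('pics/top1.png')[145:265,170:410]
# 240x120 -> left part tray, right clamp; stack at 3.3x
cv2.imwrite('pics/crop1.png',cv2.resize(im,None,fx=3.3333,fy=3.3333,interpolation=cv2.INTER_CUBIC))
c=np.load('pics/top1.npz')
for n,u,v,z in[("wheel",363,212,.071),("grip",381,173,.134),("tray",214,190,.03),("work",311,219,.05)]: print(n,ray(c,u,v,z).round(4))
E
```

```text
wheel [ 0.5561 -0.1088  0.071 ]
grip [ 0.6528 -0.1547  0.134 ]
tray [0.6324 0.3132 0.03  ]
work [0.5415 0.0358 0.05  ]
```

View pics/crop1.png

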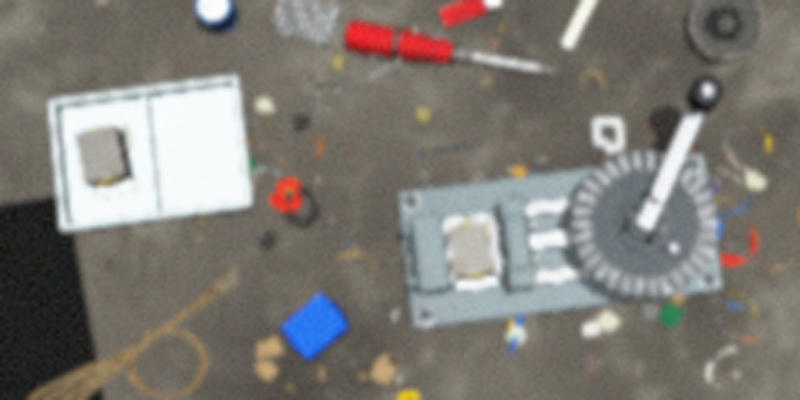

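The crop shows the bed corners at (400,190), (415,327), (722,287) and (705,155), the wheel centre at (643,224) and the grip top at (707,91). The tray rim corners are at (49,100), (239,75), (252,207) and (61,232). The finished transformer is in the left half, so the right half is empty.

```bash
python3 - <<'E'
from h import *
c=np.load('pics/top1.npz')
P=lambda u,v,z: ray(c,170+u*.3,145+v*.3,z)[:2]
def rect(pts,z):
    q=np.array([P(u,v,z) for u,v in pts]); print(q.round(3).tolist(),"sides",[round(float(np.linalg.norm(q[i]-q[i-3])),4) for i in range(4)])
    d=(q[2]-q[1])+(q[3]-q[0]); return q.mean(0),np.arctan2(d[1],d[0])
b=rect([(400,190),(415,327),(722,287),(705,155)],.012); print("bed",b)
t=rect([(49,100),(61,232),(252,207),(239,75)],.03); print("tray",t)
w=P(643,224,.07); g=P(707,91,.134); wk=P(472,248,.05)
d=g-w; print("wheel",w,"grip",g,"r",np.linalg.norm(d),"phi",np.arctan2(d[1],d[0]),"lever",np.arctan2(d[1],d[0])-b[1]+.55)
R=np.array([[np.cos(b[1]),np.sin(b[1])],[-np.sin(b[1]),np.cos(b[1])]])
print("in clamp: wheel",R@(w-b[0]),"work",R@(wk-b[0]))
E
```

```text
[[0.595, 0.097], [0.477, 0.085], [0.506, -0.18], [0.621, -0.169]] sides [0.1194, 0.2665, 0.1156, 0.2672]
bed (array([ 0.54958347, -0.04162746]), np.float64(-1.46915888283605))
[[0.678, 0.398], [0.563, 0.386], [0.581, 0.222], [0.696, 0.234]] sides [0.1155, 0.1643, 0.1158, 0.1652]
tray (array([0.62962956, 0.31002536]), np.float64(-1.4592233114589155))
wheel [ 0.55563505 -0.10856378] grip [ 0.65462203 -0.15766262] r 0.11049488192050802 phi -0.46045296891372484 lever 1.5587059139223252
in clamp: wheel [ 0.06720489 -0.00077118] work [-0.07627317 -0.00150569]
```

```bash
python3 -m inch '[{"slide":[0.463,-0.752,0],"yaw":-0.14},{"slide":[0.463,-0.752,0],"yaw":-0.14},{"slide":[0.463,-0.752,0],"yaw":-0.14},{"slide":[0.463,-0.752,0],"yaw":-0.14},{"slide":[0.463,-0.752,0],"yaw":-0.14},{"slide":[0.463,-0.752,0],"yaw":-0.14},{"slide":[0.463,-0.752,0],"yaw":-0.14},{"slide":[0.463,-0.752,0],"yaw":-0.14},{"slide":[0.463,-0.752,0],"yaw":-0.14},{"slide":[0.463,-0.752,0],"yaw":-0.14},{"slide":[0.463,-0.752,0],"yaw":-0.14},{"slide":[0.463,-0.752,0],"yaw":-0.14},{"slide":[0.463,-0.752,0],"yaw":-0.14},{"slide":[0.463,-0.752,0],"yaw":-0.14},{"slide":[0.463,-0.752,0],"yaw":-0.14},{"slide":[0.463,-0.752,0],"yaw":-0.14},{"slide":[0.463,-0.752,0],"yaw":-0.14},{"slide":[0.463,-0.752,0],"yaw":-0.14},{"slide":[0.463,-0.752,0],"yaw":-0.14},{"slide":[0.463,-0.752,0],"yaw":-0.14}]'
```

```text
clock: 1.77
position: [0.6287, -0.1161, 0.2072]
ee_rot: [0.223, 0.975, 0.0, -0.0]
ft_force: [0.7, 0.2, 0.1]
grip_width: 1.001
grasp_force: 0.0
```

```bash
python3 -m inch '[{"slide":[0.02,-0.033,0],"yaw":0},{"slide":[0.02,-0.033,0],"yaw":0},{"slide":[0.02,-0.033,0],"yaw":0}]'; python3 - <<'E'
from h import *
from scipy.spatial.transform import Rotation as R
c=save('wrist','pics/w1.png'); o=get_obs(); y=R.from_quat(o['ee_rot']).as_matrix()[:,1]
print(o['position'],np.arctan2(y[1],y[0]),proj(c,[.6546,-.157,.134]),proj(c,[.5556,-.1086,.071]))
E
```

```text
clock: 2.02
position: [0.6477, -0.1505, 0.2061]
ee_rot: [0.225, 0.974, -0.001, -0.001]
ft_force: [0.2, 1.0, 0.1]
grip_width: 1.002
grasp_force: 0.0
[ 0.64773009 -0.14820137  0.20654999] 1.1185184950607814 [316.13207941 206.04550028] [316.64945291  82.28077544]
```

View pics/w1.png

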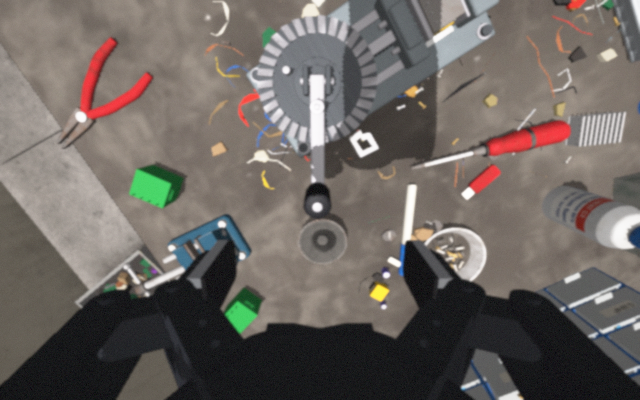

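The wrist view shows the grip's top cap at (317,207) and the wheel centre at about (318,83). Both match the projected positions to within about 2 px. I'll descend and grasp.

```bash
python3 -m inch '[{"slide":[0.006,-0.008,-0.03],"yaw":0},{"slide":[0.006,-0.008,-0.065],"yaw":0},{"slide":[0.006,-0.008,-0.1],"yaw":0},{"slide":[0.006,-0.008,-0.1],"yaw":0},{"slide":[0.006,-0.008,-0.1],"yaw":0}]' && python3 -m inch '[{"slide":[0,0,0],"yaw":0},{"slide":[0,0,0],"yaw":0},{"slide":[0,0,0],"yaw":0},{"slide":[0,0,0],"yaw":0},{"slide":[0,0,0],"yaw":0},{"slide":[0,0,0],"yaw":0},{"slide":[0,0,0],"yaw":0},{"slide":[0,0,0],"yaw":0}]' 255 60
```

```text
clock: 2.48
position: [0.6531, -0.1535, 0.1069]
ee_rot: [0.223, 0.975, 0.0, -0.002]
ft_force: [-0.1, 0.4, 0.6]
grip_width: 1.001
grasp_force: 0.0
clock: 3.15
position: [0.6551, -0.1561, 0.1093]
ee_rot: [0.224, 0.975, 0.0, 0.002]
ft_force: [-0.1, -0.6, 6.9]
grip_width: 0.002
grasp_force: 3.9
```

```bash
python3 - <<'E'
from h import *
c=save('wrist','pics/w2.png'); print(get_obs()['position'],proj(c,[.6546,-.157,.134]))
E
```

```text
[ 0.65510748 -0.15611966  0.10934694] [317.09223805 244.60995562]
```

View pics/w2.png

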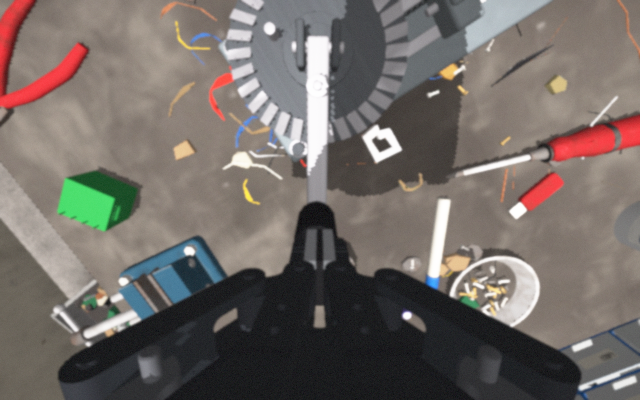

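The fingers shut without the grip between them. The round black grip cap sits at about (317,210), with the closed fingertips behind it at (318,245). I'll look closer and back-project the points.

```bash
python3 - <<'E'
from h import *
a=cv2.imread('pics/w2.png')[170:330,240:400]; b=cv2.imread('pics/w1.png')[150:250,270:370]
f=lambda x,s:cv2.resize(x,(s,s),interpolation=cv2.INTER_CUBIC)
im=np.hstack([f(a,480),f(b,300).repeat(1,0) if 0 else cv2.copyMakeBorder(f(b,300),0,180,0,0,cv2.BORDER_CONSTANT)])
cv2.imwrite('pics/c2.png',np.clip(im.astype(float)*1.8,0,255).astype(np.uint8))
c=np.load('pics/w2.npz'); 
for v in(205,215,225):print(ray(c,317,v,.134))
for z in(.134,.111,.09):print(z,proj(c,[.6546,-.157,z]))
E
```

```text
[ 0.63374831 -0.14690977  0.134     ]
[ 0.63884496 -0.14939001  0.134     ]
[ 0.64404875 -0.15192238  0.134     ]
0.134 [317.09223805 244.60995562]
0.111 [317.33590162 228.43705979]
0.09 [317.51104823 216.81190002]
```

View pics/c2.png

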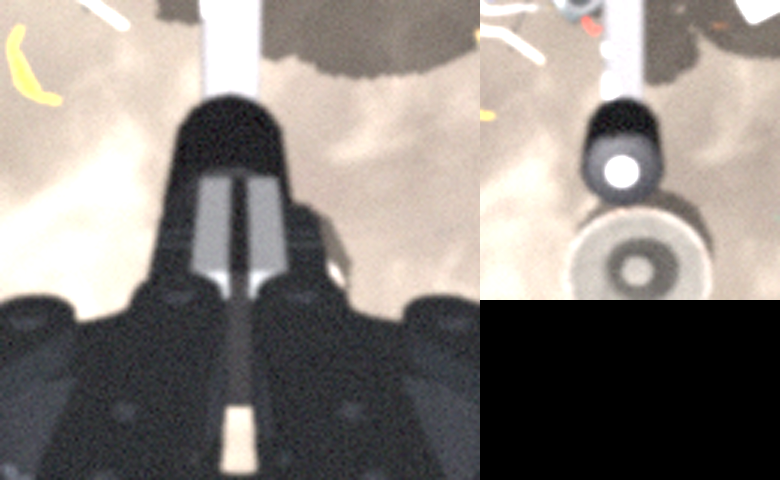

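```bash
python3 - <<'E'
from h import *
from scipy.spatial.transform import Rotation as R
o=get_obs(); p=o['position']; print(p,o['ft_force'],o['grip_width'],o['grasp_force'])
cw=np.load('pics/w2.npz'); E=cw['extrinsics']; print("wrist cam",-E[:3,:3].T@E[:3,3],"axis",E[2,:3],"tip proj",proj(cw,p-[0,0,.011]),proj(cw,p+[0,0,.03]))
ims=[]
for n in("scene","top"):
    c=save(n,f'pics/{n}2.png'); u,v=proj(c,[.6546,-.157,.11]).astype(int); h=36; print(n,u,v)
    im=cv2.imread(f'pics/{n}2.png')[v-h:v+h,u-h:u+h]; ims.append(np.clip(cv2.resize(im,(396,396),interpolation=cv2.INTER_CUBIC)*1.4,0,255).astype(np.uint8))
cv2.imwrite('pics/c3.png',np.hstack(ims))
E
```

```text
[ 0.65510748 -0.15611966  0.10934694] [ 0.13070524 -0.28757046  8.16279651] -0.0011861365879116993 3.836771585047245
wrist cam [ 0.59219131 -0.12556835  0.27680251] axis [ 0.24825153 -0.11953449 -0.96129219] tip proj [318.9406773 221.2388206] [318.90937883 249.1697434 ]
scene 362 203
top 380 173
```

View pics/c3.png

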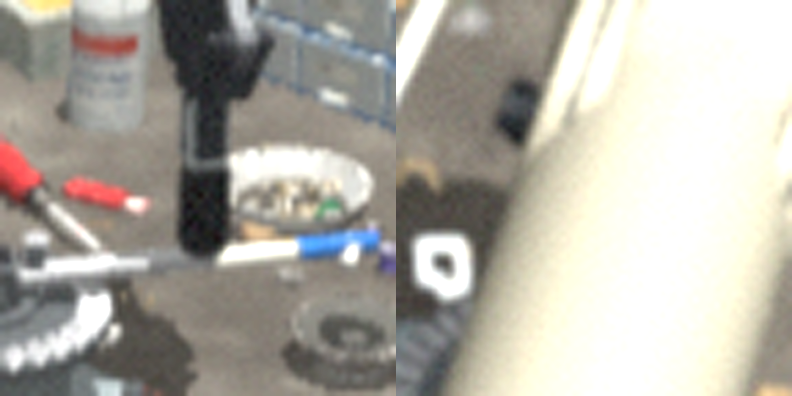

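```bash
python3 - <<'E'
from h import *
c=np.load('pics/scene2.npz')
for z in(.088,.098,.134,.16,.19): u,v=proj(c,[.6546,-.157,z]); print(z,(u-326)*5.5,(v-167)*5.5)
E
python3 -c "
from workcell import *
import workcell; print([n for n in dir(workcell) if not n.startswith('__')]); 
try: print(tip_reach)
except Exception as e: print(e)"
```

```text
0.088 196.82424687766158 240.81782907596875
0.098 197.39406842700504 223.2479204062221
0.134 199.4828393792826 158.84264316489703
0.16 201.0288659677662 111.17237518020256
0.19 202.8532499764487 54.919219349164564
['MotionError', 'camera', 'get_obs', 'hand_in', 'tip_reach']
0.011
```

```bash
python3 -m inch '[{"slide":[0,0,0],"yaw":0},{"slide":[0,0,0],"yaw":0},{"slide":[0,0,0],"yaw":0},{"slide":[0,0,0],"yaw":0},{"slide":[0,0,0],"yaw":0},{"slide":[0,0,0],"yaw":0}]' 100; python3 - <<'E'
from h import *
c=save('wrist','pics/w3.png'); o=get_obs(); print(o['position'],o['ft_force'],proj(c,[.6546,-.157,.134]),proj(c,o['position']-[0,0,.011]))
c=save('scene','pics/scene3.png')
a=cv2.imread('pics/w3.png')[120:320,220:420]; b=cv2.imread('pics/scene3.png')[167:239,326:398]
f=lambda x:cv2.resize(x,(400,400),interpolation=cv2.INTER_CUBIC)
cv2.imwrite('pics/c4.png',np.clip(np.hstack([f(a),f(b)])*1.8,0,255).astype(np.uint8))
E
```

```text
clock: 3.8
position: [0.6537, -0.1556, 0.1072]
ee_rot: [0.224, 0.975, -0.0, -0.0]
ft_force: [0.5, 1.1, 0.0]
grip_width: 0.607
grasp_force: 0.0
[ 0.65379519 -0.15566564  0.10728088] [0.20596996 0.62337207 0.88229189] [317.34372845 248.47155736] [318.98025789 221.33576761]
```

View pics/c4.png

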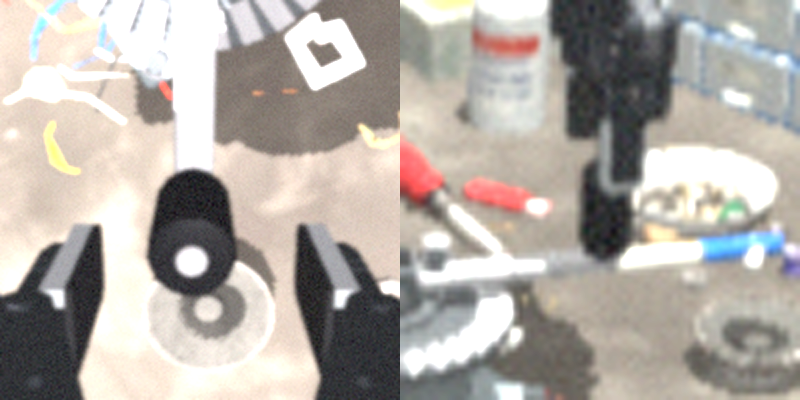

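c4 shows the grip cap at pixel (315,245), centred between the open fingers, whose tips are at about (271,232) and (369,232). The fingers seem to end too high, so they may have shut on top of the cap. I can get the tip depth from the finger spacing.

```bash
python3 - <<'E'
from h import *
c=np.load('pics/w3.npz'); E=c['extrinsics']; R=E[:3,:3]; o=-R.T@E[:3,3]
print("fx",c['fx'],"cam",o)
for gap in (.0516,.048):
  D=c['fx']*gap/97.5
  for u in(271.5,369): print(gap,o+R.T@(D*np.array([(u-c['cx'])/c['fx'],(232.5-c['cy'])/c['fy'],1])))
# grip base/cap check of where it appears for cap width: cap ~ crop 148..236 => 44px
print("cap depth",c['fx']*.026/44, "expected",(R@np.array([.6546,-.157,.134])+E[:3,3])[2])
E
```

```text
fx 281.404316701675 cam [ 0.59144543 -0.12521001  0.27498203]
0.0516 [ 0.63427446 -0.17407155  0.13714859]
0.0516 [ 0.65675042 -0.12762384  0.13712292]
0.048 [ 0.63128639 -0.17066261  0.14676488]
0.048 [ 0.65219426 -0.12745543  0.146741  ]
cap depth 0.16628436896008067 expected 0.1549017779048825
```

The tips are about 25–30 mm above the reported TCP, so they had shut on top of the cap, which agrees with the 7 N upward force. I'll go down 28 mm while watching the force, then grasp again.

```bash
python3 -m inch '[{"slide":[-0.001,-0.002,-0.01],"yaw":0},{"slide":[-0.001,-0.002,-0.02],"yaw":0},{"slide":[-0.001,-0.002,-0.028],"yaw":0},{"slide":[-0.001,-0.002,-0.028],"yaw":0}]' && python3 -m inch '[{"slide":[0,0,0],"yaw":0},{"slide":[0,0,0],"yaw":0},{"slide":[0,0,0],"yaw":0},{"slide":[0,0,0],"yaw":0},{"slide":[0,0,0],"yaw":0}]' 255 60
```

```text
clock: 4.23
position: [0.6515, -0.1571, 0.0766]
ee_rot: [0.224, 0.975, -0.0, -0.002]
ft_force: [-0.4, 0.1, -0.0]
grip_width: 0.608
grasp_force: 0.0
clock: 4.65
position: [0.6534, -0.1572, 0.0799]
ee_rot: [0.223, 0.975, 0.0, 0.0]
ft_force: [1.5, 1.1, 0.6]
grip_width: 0.282
grasp_force: 58.8
```

```bash
cat > arc.py <<'E'
import sys,numpy as np
a=float(sys.argv[1]); W=np.array([.5556,-.1086])
for d in map(float,sys.argv[2:]):
    p=.11*np.array([np.cos(a+d)-np.cos(a),np.sin(a+d)-np.sin(a)]); print(d,p.round(4))
E
cat > st.py <<'E'
from h import *
from scipy.spatial.transform import Rotation as R
o=get_obs(); y=R.from_quat(o['ee_rot']).as_matrix()[:,1]; d=o['position'][:2]-[.5556,-.1086]
print(o['clock'],o['position'].round(4),'phi',np.arctan2(d[1],d[0]).round(3),'r',np.linalg.norm(d).round(4),'yaw-pi/2',(np.arctan2(y[1],y[0])-np.pi/2).round(3),o['ft_force'].round(1))
E
python3 st.py; python3 -m inch '[{"slide":[0.002,0.005,0],"yaw":0.05},{"slide":[0.004,0.01,0],"yaw":0.1},{"slide":[0.006,0.0155,0],"yaw":0.15},{"slide":[0.006,0.0155,0],"yaw":0.15},{"slide":[0.006,0.0155,0],"yaw":0.15},{"slide":[0.006,0.0155,0],"yaw":0.15}]'; python3 st.py
```

```text
4.65 [ 0.6534 -0.1572  0.0799] phi -0.462 r 0.1092 yaw-pi/2 -0.45 [1.5 1.1 0.6]
clock: 5.15
position: [0.6582, -0.1455, 0.0805]
ee_rot: [0.152, 0.988, -0.001, 0.0]
ft_force: [-4.8, -5.7, 5.4]
grip_width: 0.281
grasp_force: 59.6
5.15 [ 0.6582 -0.1455  0.0805] phi -0.345 r 0.1091 yaw-pi/2 -0.305 [-4.8 -5.7  5.4]
```

```bash
python3 -m inch '[{"slide":[0.001,0.003,0],"yaw":0.02},{"slide":[0.001,0.003,0],"yaw":0.02},{"slide":[0.001,0.003,0],"yaw":0.02}]'; python3 st.py; python3 -m inch '[{"slide":[-0.001,0.0005,0.005],"yaw":0},{"slide":[-0.003,0.001,0.01],"yaw":0},{"slide":[-0.0045,0.0015,0.015],"yaw":0},{"slide":[-0.0065,0.002,0.02],"yaw":0},{"slide":[-0.0065,0.002,0.02],"yaw":0},{"slide":[-0.0065,0.002,0.02],"yaw":0}]'; python3 st.py
```

```text
clock: 5.4
position: [0.6591, -0.1431, 0.0805]
ee_rot: [0.142, 0.99, -0.002, 0.0]
ft_force: [-5.0, -7.0, 5.2]
grip_width: 0.285
grasp_force: 59.6
5.4 [ 0.6591 -0.1431  0.0805] phi -0.322 r 0.1091 yaw-pi/2 -0.285 [-5.  -7.   5.2]
clock: 5.9
position: [0.6491, -0.1435, 0.0975]
ee_rot: [0.143, 0.99, -0.004, -0.003]
ft_force: [-7.9, -14.4, -10.7]
grip_width: 0.282
grasp_force: 60.3
5.9 [ 0.6491 -0.1435  0.0975] phi -0.358 r 0.0998 yaw-pi/2 -0.287 [ -7.9 -14.4 -10.7]
```

The pawl is lifted by about 17 mm and the lever's load is now on the gripper. Next I'll work out the arc back to the open stop.

```bash
sed -i 's/p=.11\*/p=.103*/' arc.py; python3 arc.py -.30 $(seq -.1 -.1 -1.75) -1.65 -1.72
```

```text
-0.1 [-0.0035 -0.0097]
-0.2 [-0.008  -0.0189]
-0.3 [-0.0134 -0.0277]
-0.4 [-0.0196 -0.0359]
-0.5 [-0.0266 -0.0434]
-0.6 [-0.0344 -0.0502]
-0.7 [-0.0427 -0.0562]
-0.8 [-0.0517 -0.0614]
-0.9 [-0.0611 -0.0656]
-1.0 [-0.0708 -0.0688]
-1.1 [-0.0809 -0.0711]
-1.2 [-0.0911 -0.0723]
-1.3 [-0.1014 -0.0725]
-1.4 [-0.1117 -0.0717]
-1.5 [-0.1218 -0.0699]
-1.6 [-0.1317 -0.067 ]
-1.7 [-0.1413 -0.0632]
-1.65 [-0.1365 -0.0652]
-1.72 [-0.1431 -0.0623]
```

```bash
python3 -m inch '[{"slide":[-0.0017,-0.005,0],"yaw":-0.05},{"slide":[-0.0035,-0.0097,0],"yaw":-0.1},{"slide":[-0.008,-0.0189,0],"yaw":-0.2},{"slide":[-0.0134,-0.0277,0],"yaw":-0.3},{"slide":[-0.0196,-0.0359,0],"yaw":-0.4},{"slide":[-0.0266,-0.0434,0],"yaw":-0.5},{"slide":[-0.0344,-0.0502,0],"yaw":-0.6},{"slide":[-0.0427,-0.0562,0],"yaw":-0.7},{"slide":[-0.0517,-0.0614,0],"yaw":-0.8},{"slide":[-0.0517,-0.0614,0],"yaw":-0.8},{"slide":[-0.0517,-0.0614,0],"yaw":-0.8}]'; python3 st.py
```

```text
clock: 6.82
position: [0.5971, -0.1997, 0.0971]
ee_rot: [0.516, 0.857, -0.002, -0.004]
ft_force: [-10.6, -2.3, -9.4]
grip_width: 0.286
grasp_force: 60.5
6.8167 [ 0.5971 -0.1997  0.0971] phi -1.143 r 0.1002 yaw-pi/2 -1.084 [-10.6  -2.3  -9.4]
```

```bash
python3 -m inch '[{"slide":[-0.0094,-0.0042,0],"yaw":-0.1},{"slide":[-0.0191,-0.0074,0],"yaw":-0.2},{"slide":[-0.0292,-0.0097,0],"yaw":-0.3},{"slide":[-0.0394,-0.0109,0],"yaw":-0.4},{"slide":[-0.0497,-0.0111,0],"yaw":-0.5},{"slide":[-0.06,-0.0103,0],"yaw":-0.6},{"slide":[-0.0701,-0.0085,0],"yaw":-0.7},{"slide":[-0.08,-0.0056,0],"yaw":-0.8},{"slide":[-0.0848,-0.0038,0],"yaw":-0.85},{"slide":[-0.0848,-0.0038,0],"yaw":-0.85},{"slide":[-0.0848,-0.0038,0],"yaw":-0.85}]'; python3 st.py
```

```text
clock: 7.73
position: [0.5148, -0.1995, 0.0977]
ee_rot: [0.822, 0.569, -0.001, -0.003]
ft_force: [-2.6, 7.3, -12.4]
grip_width: 0.287
grasp_force: 60.3
7.7333 [ 0.5148 -0.1995  0.0977] phi -1.993 r 0.0996 yaw-pi/2 -1.93 [ -2.6   7.3 -12.4]
```

```bash
python3 -m inch '[{"slide":[-0.003,0.0013,0],"yaw":-0.03},{"slide":[-0.0056,0.0025,0],"yaw":-0.06},{"slide":[-0.0056,0.0025,0],"yaw":-0.06},{"slide":[-0.0056,0.0025,0],"yaw":-0.06}]'; python3 st.py
```

```text
clock: 8.07
position: [0.5133, -0.1986, 0.0993]
ee_rot: [0.839, 0.545, 0.001, 0.001]
ft_force: [11.2, 1.2, -14.6]
grip_width: 0.283
grasp_force: 60.3
8.0667 [ 0.5133 -0.1986  0.0993] phi -2.01 r 0.0995 yaw-pi/2 -1.99 [ 11.2   1.2 -14.6]
```

```bash
python3 -m inch '[{"slide":[-0.001,-0.0016,-0.005],"yaw":0},{"slide":[-0.0015,-0.0032,-0.01],"yaw":0},{"slide":[-0.0025,-0.005,-0.015],"yaw":0},{"slide":[-0.003,-0.0065,-0.02],"yaw":0},{"slide":[-0.003,-0.0065,-0.021],"yaw":0},{"slide":[-0.003,-0.0065,-0.021],"yaw":0},{"slide":[-0.003,-0.0065,-0.021],"yaw":0}]'; python3 st.py
```

```text
clock: 8.65
position: [0.5095, -0.208, 0.0809]
ee_rot: [0.839, 0.544, 0.001, 0.001]
ft_force: [-6.3, -0.3, 21.1]
grip_width: 0.285
grasp_force: 63.7
8.65 [ 0.5095 -0.208   0.0809] phi -2.005 r 0.1096 yaw-pi/2 -1.992 [-6.3 -0.3 21.1]
```

```bash
python3 -m inch '[{"slide":[0,0,0.003],"yaw":0},{"slide":[0,0,0.004],"yaw":0},{"slide":[0,0,0.004],"yaw":0},{"slide":[0,0,0.004],"yaw":0},{"slide":[0,0,0.004],"yaw":0},{"slide":[0,0,0.004],"yaw":0}]' 90; python3 st.py; python3 -m inch '[{"slide":[0,0,0.03],"yaw":0},{"slide":[0,0,0.06],"yaw":0},{"slide":[0,0,0.09],"yaw":0.1},{"slide":[0,0,0.11],"yaw":0.2},{"slide":[0,0,0.11],"yaw":0.2}]'; python3 - <<'E'
from h import *
c=save('wrist','pics/w4.png'); b=np.array([.5496,-.0416]); a=-1.469
X=np.array([np.cos(a),np.sin(a)]); W=b+.067*X
for l in(0,.06,.2): p=W+.11*np.array([np.cos(a-.55+l),np.sin(a-.55+l)]); print(l,p,[proj(c,[*p,z]).round() for z in(.134,.153)])
print(b-.071*X)
E
```

```text
clock: 9.15
position: [0.5083, -0.2062, 0.0823]
ee_rot: [0.839, 0.544, -0.0, -0.0]
ft_force: [-0.4, 0.2, 0.1]
grip_width: 0.646
grasp_force: 0.0
9.15 [ 0.5083 -0.2062  0.0823] phi -2.022 r 0.1084 yaw-pi/2 -1.991 [-0.4  0.2  0.1]
clock: 9.57
position: [0.5102, -0.2073, 0.1965]
ee_rot: [0.779, 0.627, 0.002, 0.002]
ft_force: [-0.3, 0.3, -0.0]
grip_width: 0.647
grasp_force: 0.0
0 [ 0.50874037 -0.20738813] [array([317., 200.]), array([317., 207.])]
0.06 [ 0.51477068 -0.21006811] [array([325., 201.]), array([326., 208.])]
0.2 [ 0.52938564 -0.21488224] [array([343., 203.]), array([345., 210.])]
[0.54238494 0.02903245]
```

View pics/w4.png

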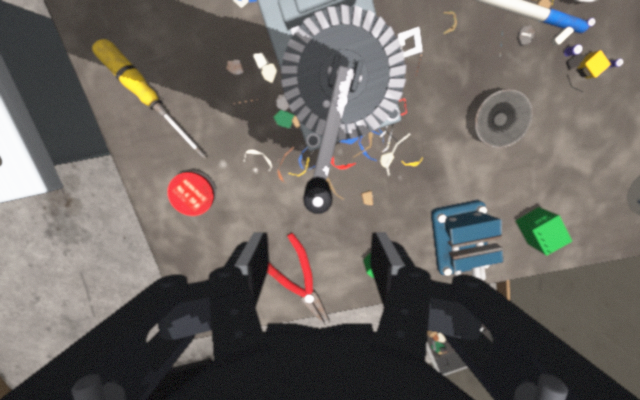

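The cap is at (318,197), against a prediction of (317,200) for lever = 0 with the pawl down, so that part is done. Next I'll go over the transformer.

```bash
python3 -m inch '[{"slide":[0.005,0.04,0],"yaw":0.1},{"slide":[0.01,0.08,0],"yaw":0.2},{"slide":[0.016,0.12,0],"yaw":0.3},{"slide":[0.022,0.16,0],"yaw":0.32},{"slide":[0.027,0.2,0],"yaw":0.32},{"slide":[0.032,0.239,0],"yaw":0.32},{"slide":[0.032,0.239,0],"yaw":0.32},{"slide":[0.032,0.239,-0.04],"yaw":0.32},{"slide":[0.032,0.239,-0.04],"yaw":0.32},{"slide":[0.032,0.239,-0.04],"yaw":0.32}]' 0; python3 - <<'E'
from h import *
c=save('wrist','pics/w5.png'); X=np.array([np.cos(-1.469),np.sin(-1.469)])
for s in(-.036,.036): print(proj(c,[.5424,.029,.048]),)
import subprocess;subprocess.run(['python3','st.py'])
E
```

```text
clock: 10.45
position: [0.5388, 0.0322, 0.1509]
ee_rot: [0.671, 0.741, -0.002, -0.001]
ft_force: [0.2, -0.5, 1.5]
grip_width: 1.001
grasp_force: 0.0
10.5 [0.54   0.032  0.1525] phi 1.682 r 0.1415 yaw-pi/2 -1.473 [-0.1 -0.   1.1]
[323.18713073 190.80851722]
[323.18713073 190.80851722]
```

View pics/w5.png

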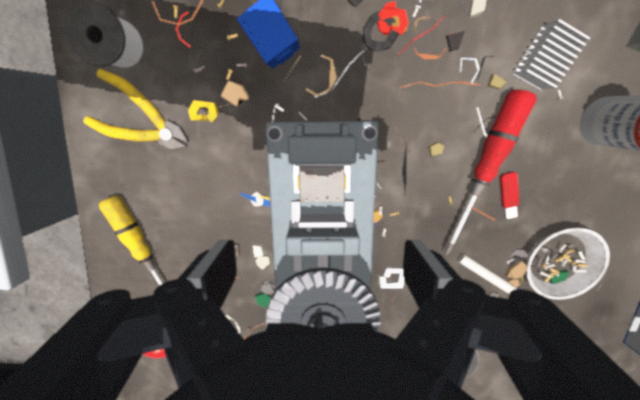

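The core's top face spans about (301–345, 167–203), centred at (323,185), between the fixed jaw (above it in the image) and the retracted pad.

```bash
python3 - <<'E'
from h import *
c=np.load('pics/w5.npz')
for u,v in((322.5,185),(301,167),(345,167),(345,203),(323,203)): print(u,v,ray(c,u,v,.048))
for x,y in((277,124),(374,124)): print('bed corner',ray(c,x,y,.012))
t,a=np.array([.6296,.3100]),-1.459; X=np.array([np.cos(a),np.sin(a)]); print('bay',t+.039*X)
E
```

```text
322.5 185 [0.54111277 0.03485732 0.048     ]
301 167 [0.51846908 0.05070694 0.048     ]
345 167 [0.56103594 0.05496652 0.048     ]
345 203 [0.5655738 0.0185381 0.048    ]
323 203 [0.54351725 0.0163155  0.048     ]
bed corner [0.48759282 0.08726284 0.012     ]
bed corner [0.58959402 0.09739099 0.012     ]
bay [0.63395098 0.27124347]
```

```bash
python3 -m inch '[{"slide":[0.0015,0.002,-0.035],"yaw":0},{"slide":[0.0015,0.002,-0.07],"yaw":0},{"slide":[0.0015,0.002,-0.105],"yaw":0},{"slide":[0.0015,0.002,-0.125],"yaw":0},{"slide":[0.0015,0.002,-0.125],"yaw":0},{"slide":[0.0015,0.002,-0.125],"yaw":0}]'; python3 -m inch '[{"slide":[0,0,-0.008],"yaw":0},{"slide":[0,0,-0.015],"yaw":0},{"slide":[0,0,-0.022],"yaw":0},{"slide":[0,0,-0.022],"yaw":0},{"slide":[0,0,-0.022],"yaw":0}]'; python3 st.py
```

```text
clock: 11.0
position: [0.5425, 0.0342, 0.0286]
ee_rot: [0.671, 0.741, -0.0, 0.0]
ft_force: [-0.0, 0.4, 0.1]
grip_width: 1.003
grasp_force: 0.0
clock: 11.42
position: [0.5419, 0.0348, 0.0055]
ee_rot: [0.671, 0.742, -0.0, -0.0]
ft_force: [0.0, 0.4, 0.6]
grip_width: 1.001
grasp_force: 0.0
11.4167 [0.5419 0.0348 0.0055] phi 1.666 r 0.144 yaw-pi/2 -1.471 [0.  0.4 0.6]
```

Nothing touched on the way down, so I'll close on the core.

```bash
python3 -m inch '[{"slide":[0,0,0],"yaw":0},{"slide":[0,0,0],"yaw":0},{"slide":[0,0,0],"yaw":0},{"slide":[0,0,0],"yaw":0},{"slide":[0,0,0],"yaw":0},{"slide":[0,0,0],"yaw":0}]' 255 50; python3 st.py
```

```text
clock: 11.92
position: [0.5422, 0.0348, 0.006]
ee_rot: [0.671, 0.742, 0.0, 0.0]
ft_force: [-1.4, -0.3, 6.8]
grip_width: 0.502
grasp_force: 52.0
11.9167 [0.5422 0.0348 0.006 ] phi 1.664 r 0.144 yaw-pi/2 -1.471 [-1.4 -0.3  6.8]
```

```bash
python3 -m inch '[{"slide":[0,0,0.01],"yaw":0},{"slide":[0,0,0.03],"yaw":0},{"slide":[0,0,0.055],"yaw":0},{"slide":[0,0,0.08],"yaw":0},{"slide":[0,0,0.1],"yaw":0},{"slide":[0,0,0.1],"yaw":0},{"slide":[0,0,0.1],"yaw":0}]'; python3 -m inch '[{"slide":[0.009,0.023,0],"yaw":0.01},{"slide":[0.021,0.055,0],"yaw":0.01},{"slide":[0.034,0.087,0],"yaw":0.01},{"slide":[0.046,0.119,0],"yaw":0.01},{"slide":[0.059,0.151,0],"yaw":0.01},{"slide":[0.071,0.183,0],"yaw":0.01},{"slide":[0.083,0.215,0],"yaw":0.01},{"slide":[0.092,0.2365,0],"yaw":0.01},{"slide":[0.092,0.2365,0],"yaw":0.01},{"slide":[0.092,0.2365,0],"yaw":0.01}]'; python3 - <<'E'
from h import *
c=save('wrist','pics/w6.png'); t,a=np.array([.6296,.3100]),-1.459; X=np.array([np.cos(a),np.sin(a)]);Y=np.array([-X[1],X[0]])
for n,p in(("bay",t+.039*X),("+-",t+.08*X+.055*Y),("--",t+.08*X-.055*Y),("part",t)): print(n,proj(c,[*p,.029]).round())
import subprocess;subprocess.run(['python3','st.py'])
E
```

```text
clock: 12.5
position: [0.5423, 0.035, 0.1063]
ee_rot: [0.671, 0.742, 0.001, 0.0]
ft_force: [0.1, 0.0, -4.1]
grip_width: 0.506
grasp_force: 51.8
clock: 13.33
position: [0.6328, 0.2724, 0.1028]
ee_rot: [0.666, 0.746, -0.002, -0.0]
ft_force: [0.1, -0.9, -3.5]
grip_width: 0.501
grasp_force: 52.0
13.3833 [0.6331 0.2706 0.1034] phi 1.369 r 0.387 yaw-pi/2 -1.461 [-0.3 -1.3 -3. ]
bay [321. 197.]
+- [380. 239.]
-- [262. 239.]
part [321. 153.]
```

View pics/w6.png

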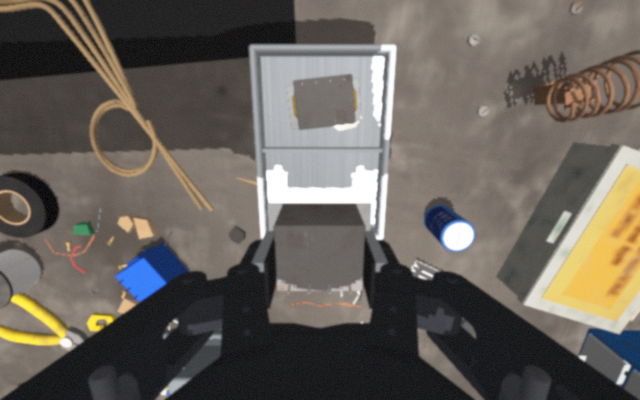

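The transformer hangs level in the fingers. The tray partition is at row 149, against 153 predicted, so the bay is about 3 mm further towards +y. I'll lower with that correction.

```bash
python3 -m inch '[{"slide":[0.001,0.003,-0.02],"yaw":0},{"slide":[0.001,0.003,-0.05],"yaw":0},{"slide":[0.001,0.003,-0.08],"yaw":0},{"slide":[0.001,0.003,-0.09],"yaw":0},{"slide":[0.001,0.003,-0.094],"yaw":0},{"slide":[0.001,0.003,-0.097],"yaw":0},{"slide":[0.001,0.003,-0.099],"yaw":0},{"slide":[0.001,0.003,-0.1005],"yaw":0},{"slide":[0.001,0.003,-0.1005],"yaw":0},{"slide":[0.001,0.003,-0.1005],"yaw":0}]'; python3 st.py
```

```text
clock: 14.22
position: [0.6354, 0.2745, 0.006]
ee_rot: [0.667, 0.745, 0.001, 0.0]
ft_force: [0.3, 1.0, -2.4]
grip_width: 0.503
grasp_force: 52.0
14.2167 [0.6354 0.2745 0.006 ] phi 1.365 r 0.3913 yaw-pi/2 -1.461 [ 0.3  1.  -2.4]
```

Still about 3 mm above the floor.

```bash
python3 -m inch '[{"slide":[0,0,-0.001],"yaw":0},{"slide":[0,0,-0.002],"yaw":0},{"slide":[0,0,-0.003],"yaw":0},{"slide":[0,0,-0.004],"yaw":0},{"slide":[0,0,-0.004],"yaw":0},{"slide":[0,0,-0.004],"yaw":0}]'; python3 st.py
```

```text
clock: 14.72
position: [0.6352, 0.2744, 0.003]
ee_rot: [0.667, 0.745, 0.0, -0.0]
ft_force: [-7.1, -2.3, 13.2]
grip_width: 0.501
grasp_force: 54.1
14.7167 [0.6352 0.2744 0.003 ] phi 1.366 r 0.3912 yaw-pi/2 -1.461 [-7.1 -2.3 13.2]
```

Firm contact on the floor (13 N), so I'll ease off, open partway to stay clear of the walls, and rise.

```bash
python3 -m inch '[{"slide":[0,0,0.002],"yaw":0},{"slide":[0,0,0.002],"yaw":0},{"slide":[0,0,0.002],"yaw":0}]' && python3 -m inch '[{"slide":[0,0,0],"yaw":0},{"slide":[0,0,0],"yaw":0},{"slide":[0,0,0],"yaw":0},{"slide":[0,0,0],"yaw":0},{"slide":[0,0,0],"yaw":0}]' 95; python3 st.py;  python3 -m inch '[{"slide":[0,0,0.01],"yaw":0},{"slide":[0,0,0.03],"yaw":0},{"slide":[0,0,0.06],"yaw":0},{"slide":[0,0,0.1],"yaw":0},{"slide":[0,0,0.14],"yaw":0},{"slide":[0,-0.03,0.14],"yaw":0},{"slide":[0,-0.06,0.14],"yaw":0},{"slide":[0,-0.06,0.14],"yaw":0},{"slide":[0,-0.06,0.14],"yaw":0}]'; python3 st.py; python3 - <<'E'
from h import *
c=save('wrist','pics/w7.png'); t,a=np.array([.6300,.3130]),-1.459; X=np.array([np.cos(a),np.sin(a)]);Y=np.array([-X[1],X[0]])
p=t+.039*X
for n,s,r in(("mid",0,0),("c1",.018,.022),("c2",-.018,-.022),("c3",.018,-.022),("c4",-.018,.022)): print(n,proj(c,[*(p+s*X+r*Y),.045]).round())
E
```

```text
clock: 14.97
position: [0.635, 0.2743, 0.0031]
ee_rot: [0.667, 0.745, 0.0, 0.0]
ft_force: [-1.1, -1.6, 2.4]
grip_width: 0.504
grasp_force: 52.5
clock: 15.38
position: [0.635, 0.2743, 0.0031]
ee_rot: [0.667, 0.745, 0.0, 0.0]
ft_force: [-1.1, 1.0, 1.0]
grip_width: 0.625
grasp_force: 0.0
15.3833 [0.635  0.2743 0.0031] phi 1.366 r 0.391 yaw-pi/2 -1.461 [-1.1  1.   1. ]
clock: 16.13
position: [0.6355, 0.2116, 0.1444]
ee_rot: [0.669, 0.744, 0.0, 0.0]
ft_force: [0.7, 0.3, 0.3]
grip_width: 0.626
grasp_force: 0.0
16.1333 [0.6355 0.2116 0.1444] phi 1.326 r 0.33 yaw-pi/2 -1.465 [0.7 0.3 0.3]
mid [325. 123.]
c1 [349. 142.]
c2 [301. 102.]
c3 [302. 143.]
c4 [350. 102.]
```

View pics/w7.png

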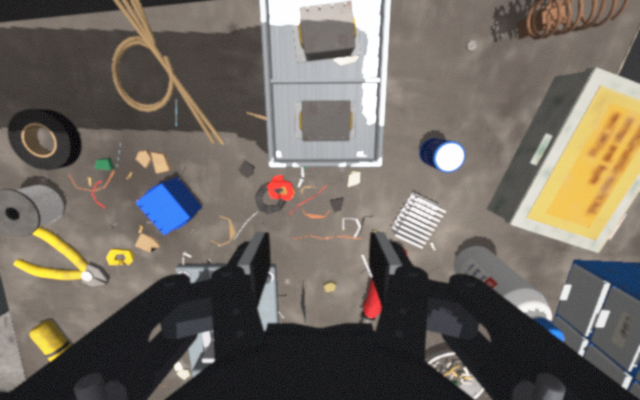

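The transformer stands flat in the bay, with its core at about (301–350, 101–141), centred on the predicted (325,123). The finished one is still in the other half and the gripper is clear, so I'm handing in.

```bash
python3 -c "
from workcell import *
print(hand_in())"
```

```text
the job is handed in; nothing more can be done
None
```

The lever is back at its open stop with the pawl lowered on the wheel, the freed transformer stands in the tray's empty half beside the finished one, and the job is handed in at about 16 s of the 48 s allowed; `hand_in()` gave no verdict, so these results rest on my own camera and force checks.

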